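# Clamp the probe case shut with its draw latch

### The job

The larger dark grey metal case on the test bench stands with its lid shell sprung slightly ajar and its top latch open. Swing the latch's wire loop over the keeper on the lid shell so that it hooks behind it, then fold the lever back the other way until it snaps over centre and lies flat, so that the lid stays clamped shut by itself.

Things in the scene. Friction and masses are not known exactly. Their poses are not given: they have to be found in the camera images.
- case: The larger of two dark grey metal transport cases, fixed: 200 mm wide (y), 144 mm thick (x), 120 mm high, latch and parting line on top. Origin: centre of the underside, z up. +x points from the latch's lever side to the lid shell (x 24 to 72 mm). Lever pivot at x 0, y 0, z 130 mm. The smaller case (150 mm wide, 100 mm high) has its latch closed already and needs nothing.
- loop_bar (a point): Middle of the wire loop's 38 mm cross bar (5 mm thick, between two rods 34 mm apart). It swings at 57 mm radius about a pin on the lever, 18 mm from the lever pivot. It starts standing 70 to 80 mm above the case top, leaning back to the case's -x on a stop; pushed past upright towards +x it falls freely onto the lid behind the keeper, its centre then 8 mm above the case top.
- keeper (a point): Middle of the face behind which the bar hooks: a hooked steel post 26 mm wide, 20 mm high, on the lid shell's top. This face looks to the case's +x. The point lies 8 mm above the case top, at case x 37 mm with the lid shut, 43 mm with it ajar. x axis as the case's, tilted with the lid.
- lever (a joint): Angle of the steel latch lever (22 mm wide, 4 mm thick, 57 mm long from its pivot), rad. 0 = closed: flat on the case top, pointing to the case's -x. Grows as it rises and tips over to the lid; 1.57 upright, 2.1 stop. Starts at 1.85 to 2.05 (light friction); the loop clears the keeper only above 1.75. Loop hooked, closing takes about 5 N at 44 mm from the pivot; below about 0.3 it snaps to 0.
- lid (a joint): Angle of the lid shell about the hinge at the foot of the parting line, rad. 0 = shut on its seal, grows as it opens. The springy seal holds it about 0.05 ajar (6 mm at the top) unless the latch clamps it.

How it is judged:
By the outcome, as a careful person would: the job done as asked, in the order asked, and still so for the second after the job is handed in, with the robot touching nothing.
It also fails if it takes over 48 s, if anything falls off the work surface, if the arm or the gripper's body presses on something with over 40 N, if the wrist force passes 120 N, or if a joint passes its speed limit or range.

### The arm

A 6-joint arm with a two-finger parallel gripper is mounted at the origin on the work surface. World frame = base frame: x ahead of the robot, y to its left, z up, the work surface at z = 0. Lengths are in m, angles in degrees, forces in N, time in s.
With the tool pointing down it reaches from about 0.375 to 0.9 m from the base axis. Payload 3.1 kg.
Tool frame: the origin (TCP) lies midway between the tips of the shut fingers; the grasp point (between the pads) lies 19 mm behind it; z points along the fingers, y is the line along which they close (so a half turn about z gives the same grasp; the last joint's range is limited). The gripper opens to 87 mm and grips with 3 to 60 N. Pads are 19 mm wide; open, the fingers measure 117 mm over their backs; the gripper's body (75 mm by 190 mm) begins 51 mm behind the grasp point.
Start: joints at [62.366, 30.224, 82.088, -0, 67.689, -10.227], TCP at [0.187, 0.596, 0.223] pointing down, gripper open.
Joint ranges: [-176.69, 176.69], [-43.24, 126.21], [12.49, 139.97], [-82, 262], [0, 151.66], [-163.58, 163.58]. Speed limits (degrees/s): [159.86, 159.86, 180, 180, 180, 180].

### API

Orientations are given as a 3x3 rotation matrix whose columns are the frame's x, y, z axes.
In Python, from rig import bot, viewer, status, workorder gives the robot as it stands (bot), with the cameras (viewer), the readings (status) and the job (workorder).
- The arm moves only by the tool drive_effector, called after "Emit:" as name([rows], argument=value, ...), one row to a line, values as JSON. Schema: {"type":"object","properties":{"ticks":{"type":"array","items":{"type":"object","properties":{"tx":{"type":"number"},"ty":{"type":"number"},"tz":{"type":"number"},"ax":{"type":"number"},"ay":{"type":"number"},"az":{"type":"number"},"aperture":{"type":"number"}},"additionalProperties":false,"required":["aperture"]},"minItems":1,"maxItems":20},"only":{"type":"string"},"quiet":{"type":"boolean"},"lines":{"type":"string"}},"required":["ticks"],"additionalProperties":false}. ticks is a list of rows, 1 to 20 of them, each an object with the fields tx, ty, tz (the shift in parts of the range, where 1.0 means 80 cm), ax, ay, az (a rotation vector in normalised numbers (1 is 45 degrees)), aperture (the opening from 0.0 (shut) to 1.0 (fully open)); a field left out counts as zero (the opening has to be given); each row is the pose to reach, as a shift and turn from the pose commanded when the call began, along the tool's axes at that moment; what a row does not reach only later rows make up. A row lasts 1/10 s, in which the tool goes at most 0.05 m and 8.59 degrees, less where a joint would pass 70% of its speed; a pose out of reach is approached as far as the arm can. The fingers move at their own pace and stop on an object; the grip force is fixed at half the most. Time passes only in rows, so rows that do not move let the fingers close. The tool returns the time, the measured TCP pose, the force, the opening and the grip force at its end. only (a regular expression) keeps the lines of the reply that match it, lines (a string "A,B") keeps lines A to B, and quiet returns only ok. Shift and turn numbers lie between -1 and 1, and a call with a number outside is refused. Input that does not fit is refused with a message, and nothing moves.
- status.read_state(): the state, without advancing time (a new reading comes with each control period).
- viewer.capture(name): name is "side" or "top"; returns a dict with "color" (480x640x3 uint8, red, green, blue), "K" (3x3 intrinsics, pixels), "view" (4x4, takes a point from world to camera coordinates). Camera axes: x right, y up, looking along -z (the intrinsics and any distortion apply to the point x, -y, -z); pixel columns grow to the right and rows downward; lengths in m; the calibration is good to about 2 mm. A picture is of the moment at which its call begins. There is no depth.
- workorder.hand_in(): hands the job in; it is judged then, once.
The state is a dict: "time_s": time; "joint_positions": joint angles; "qvel": joint speeds; "tau": joint torques, N m; "position": TCP position; "tcp_rot": TCP orientation; "force": force on the tool from outside, world axes, zero at the start; "moment": the same for the moment, N m; "opening": opening from 0.0 (shut) to 1.0 (fully open); "grasp_force": force on a finger pad.
Only numpy, scipy, OpenCV 4.12 (cv2) and the standard library are available. Lean on these libraries where they do the work, as an engineer would, in place of code of your own. Each camera call takes 0.05 s, during which the arm holds its last target. There are 200 camera calls.

## Working session

There is one attempt and no reset: what is moved stays moved. The work goes in short steps, Python scripts to look and compute and a tool call to move; the robot and the scene stay as the last step left them, time stands still between calls to the robot, and variables do not carry over. Pictures are saved under pics/ and viewed, at most 10 in all, crops included, and the job is handed in when it is done.

```bash
ls; mkdir -p pics; python3 - <<'E'
from rig import bot, viewer, status, workorder
import cv2,numpy as np
for n in("side","top"):
    c=viewer.capture(n); cv2.imwrite(f"pics/{n}0.png",c["color"][:,:,::-1]); print(n,np.round(c["K"],1).tolist(),np.round(c["view"],3).tolist(),[k for k in c])
s=status.read_state(); print(s["time_s"],s["position"],np.round(s["tcp_rot"],3).tolist())
E
```

```text
pics
rig.py
side [[550.3, 0.0, 318.0], [0.0, 550.3, 240.8], [0.0, 0.0, 1.0]] [[-0.895, -0.445, 0.018, 0.513], [0.336, -0.648, 0.683, -0.249], [-0.292, 0.618, 0.73, -0.648], [0.0, 0.0, 0.0, 1.0]] ['color', 'K', 'view']
top [[590.1, 0.0, 308.2], [0.0, 590.1, 238.7], [0.0, 0.0, 1.0]] [[0.014, -1.0, 0.021, -0.017], [0.999, 0.015, 0.034, -0.552], [-0.034, 0.02, 0.999, -0.966], [0.0, 0.0, 0.0, 1.0]] ['color', 'K', 'view']
0.1 [0.18664865 0.59577891 0.22166883] [[-0.954, 0.299, -0.001], [0.299, 0.954, -0.002], [0.0, -0.002, -1.0]]
```

View pics/side0.png

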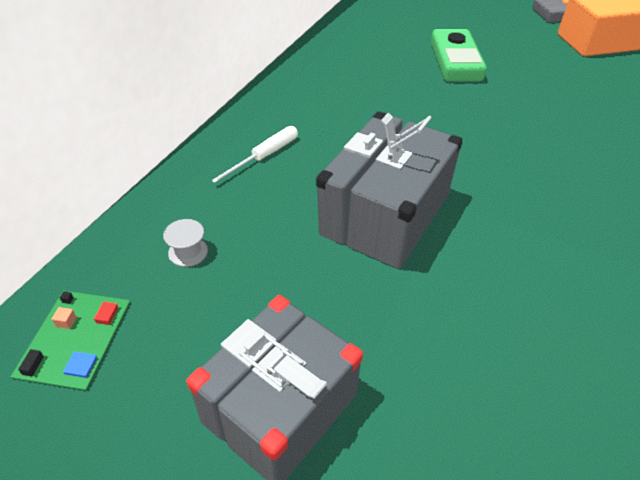

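View pics/top0.png

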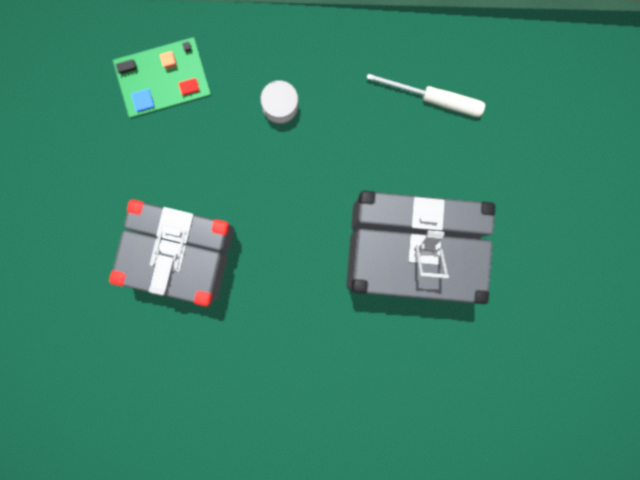

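The larger case has black corners, centred near (425,248) in the top view and (390,180) in the side view. Its lever is upright near (433,240) top and (388,125) side. The loop bar is at about (433,276) top and (430,120) side. I'll zoom in on both views.

```bash
python3 - <<'E'
import cv2,numpy as np
a=cv2.imread("pics/side0.png")[100:260,310:470]; b=cv2.imread("pics/top0.png")[180:310,340:500]
b=cv2.copyMakeBorder(b,0,30,0,0,cv2.BORDER_CONSTANT)
cv2.imwrite("pics/z0.png",cv2.resize(np.hstack([a,b]),None,fx=2.5,fy=2.5,interpolation=cv2.INTER_CUBIC))
cv2.imwrite("pics/z1.png",cv2.resize(cv2.imread("pics/side0.png")[105:185,335:445],None,fx=7,fy=7,interpolation=cv2.INTER_CUBIC))
E
```

```text
(no output)
```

View pics/z0.png

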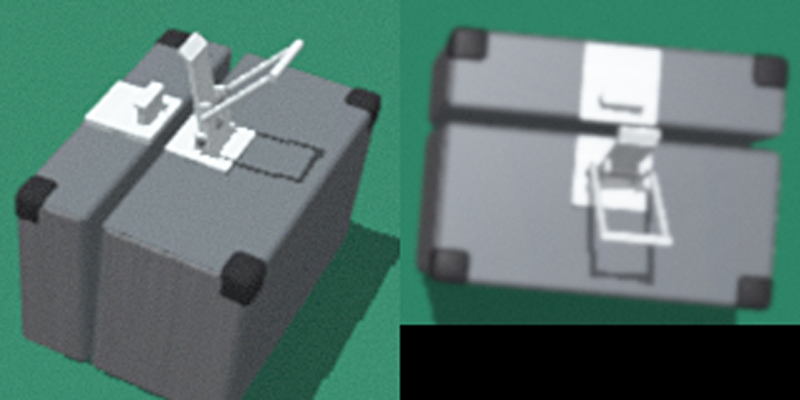

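View pics/z1.png

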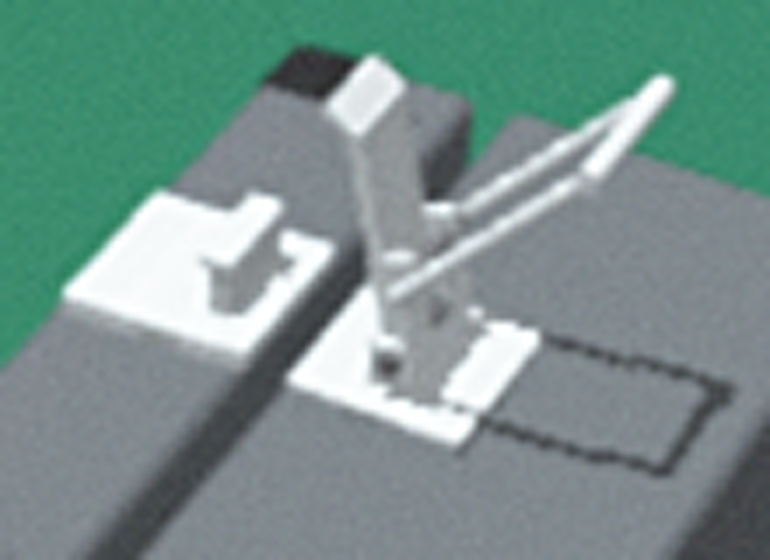

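The side crop shows the lever tip at about (387,119) and the loop bar ends at (429.3,117.1) and (419.6,130.4). In the top view the bar ends are at (421.2,275.2) and (447.2,276.4), and the lever tip is at (436,233.2). Next I triangulate these.

```bash
cat > h.py <<'E'
from rig import bot, viewer, status, workorder
import numpy as np
_c={n:viewer.capture(n) for n in("side","top")}
def P(n):
    c=_c[n]; return c["K"]@np.diag([1,-1,-1])@c["view"][:3]
def tri(s,t):
    A=[]
    for n,p in(("side",s),("top",t)):
        M=P(n); A+= [p[0]*M[2]-M[0],p[1]*M[2]-M[1]]
    A=np.array(A); X=np.linalg.lstsq(A[:,:3],-A[:,3],rcond=None)[0]
    e=[]
    for n,p in(("side",s),("top",t)):
        q=P(n)@np.r_[X,1]; e+=list(np.round(q[:2]/q[2]-p,1))
    return X,e
def proj(n,X):
    q=P(n)@np.r_[X,1]; return q[:2]/q[2]
E
python3 - <<'E'
from h import *
D=dict(LL=((406.8,207),(360,285.2)),LR=((455.2,140),(482,296)),UR=((380,114.8),(488,208)),UL=((324,176),(367.2,196.8)),
barA=((419.6,130.4),(421.2,275.2)),barB=((429.3,117.1),(447.2,276.4)),lever=((387.1,119),(436,233.2)))
X={}
for k,(s,t) in D.items():
    X[k],e=tri(s,t); print(k,np.round(X[k],4),e)
y=(X['LL']-X['LR'])+(X['UL']-X['UR']); th=np.arctan2(-y[0],y[1]); print("yaw",np.degrees(th))
m=(X['LL']+X['LR'])/2
print(np.linalg.norm(X['LL']-X['LR']))
s=status.read_state();R=s["tcp_rot"];T=s["position"]
ex=np.array([np.cos(th),np.sin(th),0]);ey=np.array([-ex[1],ex[0],0])
for k in X: d=X[k]-m; print(k,np.round([d@ex*1e3,d@ey*1e3,X[k][2]*1e3],1))
E
```

```text
LL [ 0.4811 -0.0847  0.1155] [np.float64(-0.4), np.float64(-0.0), np.float64(0.1), np.float64(0.3)]
LR [ 0.4671 -0.266   0.1144] [np.float64(-0.6), np.float64(-0.0), np.float64(0.1), np.float64(0.5)]
UR [ 0.5979 -0.2745  0.1146] [np.float64(-0.5), np.float64(-0.0), np.float64(0.2), np.float64(0.5)]
UL [ 0.6124 -0.0943  0.1123] [np.float64(-0.3), np.float64(-0.0), np.float64(0.1), np.float64(0.2)]
barA [ 0.4996 -0.1592  0.1892] [np.float64(0.2), np.float64(0.0), np.float64(-0.1), np.float64(-0.2)]
barB [ 0.4981 -0.1944  0.19  ] [np.float64(-0.1), np.float64(-0.0), np.float64(0.0), np.float64(0.1)]
lever [ 0.5563 -0.1825  0.1755] [np.float64(-0.6), np.float64(-0.1), np.float64(0.2), np.float64(0.6)]
yaw -4.499839432714096
0.18188827421787693
LL [-1.000e-01  9.090e+01  1.155e+02]
LR [ 1.000e-01 -9.090e+01  1.144e+02]
UR [131.2 -89.1 114.6]
UL [131.5  91.6 112.3]
barA [ 24.1  18.1 189.2]
barB [ 25.4 -17.1 190. ]
lever [ 82.5  -0.7 175.5]
```

The manual's scale: shifts go in shares of 80 cm and turns go in shares of 45 degrees. Converting my numbers, -0.652 m / 0.8 = -0.815, -0.492 m / 0.8 = -0.615, -12.9 degrees / 45 = -0.2867.

Emit:
drive_effector([
  {"tx":-0.4838, "ty":-0.2363, "tz":-0.0475, "az":-0.2867, "aperture":0},
  {"tx":-0.4838, "ty":-0.2363, "tz":-0.0475, "az":-0.2867, "aperture":0},
  {"tx":-0.4838, "ty":-0.2363, "tz":-0.0475, "az":-0.2867, "aperture":0},
  {"tx":-0.4838, "ty":-0.2363, "tz":-0.0475, "az":-0.2867, "aperture":0},
  {"tx":-0.4838, "ty":-0.2363, "tz":-0.0475, "az":-0.2867, "aperture":0},
  {"tx":-0.4838, "ty":-0.2363, "tz":-0.0475, "az":-0.2867, "aperture":0},
  {"tx":-0.4838, "ty":-0.2363, "tz":-0.0475, "az":-0.2867, "aperture":0},
  {"tx":-0.4838, "ty":-0.2363, "tz":-0.0475, "az":-0.2867, "aperture":0},
  {"tx":-0.615, "ty":-0.815, "tz":-0.0225, "az":-0.2867, "aperture":0},
  {"tx":-0.615, "ty":-0.815, "tz":-0.0225, "az":-0.2867, "aperture":0},
  {"tx":-0.615, "ty":-0.815, "tz":-0.0225, "az":-0.2867, "aperture":0},
  {"tx":-0.615, "ty":-0.815, "tz":-0.0225, "az":-0.2867, "aperture":0},
  {"tx":-0.615, "ty":-0.815, "tz":-0.0225, "az":-0.2867, "aperture":0},
  {"tx":-0.615, "ty":-0.815, "tz":-0.0225, "az":-0.2867, "aperture":0},
  {"tx":-0.615, "ty":-0.815, "tz":-0.0225, "az":-0.2867, "aperture":0},
  {"tx":-0.615, "ty":-0.815, "tz":-0.0225, "az":-0.2867, "aperture":0},
  {"tx":-0.615, "ty":-0.815, "tz":-0.0225, "az":-0.2867, "aperture":0},
  {"tx":-0.615, "ty":-0.815, "tz":-0.0225, "az":-0.2867, "aperture":0},
  {"tx":-0.615, "ty":-0.815, "tz":-0.0225, "az":-0.2867, "aperture":0},
  {"tx":-0.615, "ty":-0.815, "tz":-0.0225, "az":-0.2867, "aperture":0},
])

```text
time_s: 2.2
position: [0.4609, -0.1738, 0.2402]
tcp_rot: [[-0.997, 0.082, -0.001], [0.082, 0.997, 0.001], [0.001, 0.001, -1.0]]
force: [-0.6, 1.0, -0.2]
opening: 0.006
grasp_force: 0.0
```

```bash
cat >> h.py <<'E'
th=np.radians(-4.5); ex=np.array([np.cos(th),np.sin(th),0]); ey=np.array([-ex[1],ex[0],0]); O=np.array([.4741,-.1754,0])+.063*ex
def here():
    s=status.read_state(); d=s["position"]-O
    print("t",s["time_s"],"case xyz mm",np.round([d@ex*1e3,d@ey*1e3,d[2]*1e3],1),"F",np.round(s["force"],1),"R in case",np.round(np.c_[ex,ey,[0,0,1]].T@s["tcp_rot"],3).tolist())
E
python3 -c "from h import *;here()"
```

```text
t 2.3 case xyz mm [-76.5   2.6 240.3] F [ 0. -0. -0.] R in case [[-1.0, -0.0, -0.001], [-0.0, 1.0, 0.001], [0.001, 0.001, -1.0]]
```

To row units: -0.084 m / 0.8 = -0.105, -0.082 m / 0.8 = -0.1025.

Emit:
drive_effector([
  {"ty":-0.0031, "tz":0.05, "aperture":0},
  {"ty":-0.0031, "tz":0.0825, "aperture":0},
  {"ty":-0.0031, "tz":0.0825, "aperture":0},
  {"tx":-0.015, "ty":-0.0031, "tz":0.0825, "aperture":0},
  {"tx":-0.0275, "ty":-0.0031, "tz":0.08, "aperture":0},
  {"tx":-0.0375, "ty":-0.0031, "tz":0.075, "aperture":0},
  {"tx":-0.0475, "ty":-0.0031, "tz":0.07, "aperture":0},
  {"tx":-0.0575, "ty":-0.0031, "tz":0.065, "aperture":0},
  {"tx":-0.0675, "ty":-0.0031, "tz":0.06, "aperture":0},
  {"tx":-0.075, "ty":-0.0031, "tz":0.0575, "aperture":0},
  {"tx":-0.0825, "ty":-0.0031, "tz":0.0575, "aperture":0},
  {"tx":-0.09, "ty":-0.0031, "tz":0.0575, "aperture":0},
  {"tx":-0.0975, "ty":-0.0031, "tz":0.0575, "aperture":0},
  {"tx":-0.1025, "ty":-0.0031, "tz":0.0575, "aperture":0},
  {"tx":-0.105, "ty":-0.0031, "tz":0.0575, "aperture":0},
  {"tx":-0.105, "ty":-0.0031, "tz":0.0575, "aperture":0},
  {"tx":-0.075, "ty":-0.0031, "tz":0.0375, "aperture":0},
  {"tx":-0.0375, "ty":-0.0031, "aperture":0},
])

```text
time_s: 4.1
position: [0.4896, -0.1771, 0.2388]
tcp_rot: [[-0.997, 0.078, -0.004], [0.078, 0.997, 0.003], [0.005, 0.002, -1.0]]
force: [-0.5, -0.3, 0.5]
opening: 0.004
grasp_force: 0.0
```

```bash
python3 - <<'E'
from h import *
import cv2
here(); a=_c["side"]["color"][90:230,310:470,::-1]; b=_c["top"]["color"][180:320,340:500,::-1]
cv2.imwrite("pics/z2.png",cv2.resize(np.hstack([a,b]),None,fx=2.5,fy=2.5,interpolation=cv2.INTER_CUBIC))
E
```

```text
t 4.2 case xyz mm [-47.7  -1.  243.2] F [ 0.4 -0.7 -0.2] R in case [[-1.0, 0.001, 0.002], [0.001, 1.0, -0.002], [-0.002, -0.002, -1.0]]Traceback (most recent call last):
  File "<stdin>", line 3, in <module>
NameError: name '_c' is not defined
```

```bash
python3 - <<'E'
from h import *
from h import _c
import cv2
a=_c["side"]["color"][90:230,310:470,::-1]; b=_c["top"]["color"][180:320,340:500,::-1]
cv2.imwrite("pics/z2.png",cv2.resize(np.hstack([a,b]),None,fx=2.5,fy=2.5,interpolation=cv2.INTER_CUBIC))
E
```

```text
(no output)
```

View pics/z2.png

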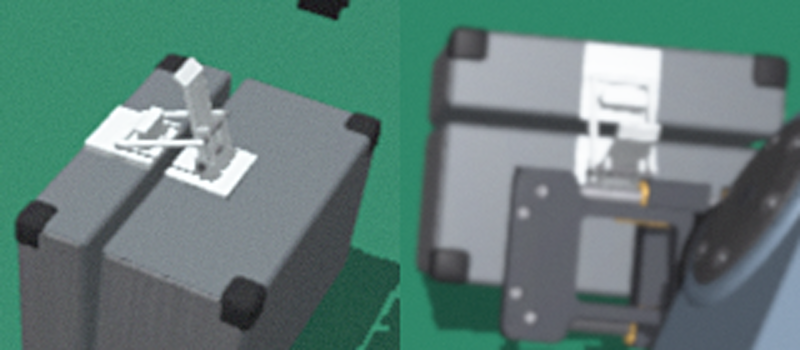

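The loop bar has fallen over the keeper and lies behind it, at about (120,143) in the left crop. The lever is still leaning over. Now I move the shut fingers to the lid side and start folding the lever.

To row units: -0.1 m / 0.8 = -0.125, 0.07 m / 0.8 = 0.0875.

Emit:
drive_effector([
  {"tx":-0.0625, "ty":-0.0013, "aperture":0},
  {"tx":-0.125, "ty":-0.0013, "aperture":0},
  {"tx":-0.125, "ty":-0.0013, "tz":0.05, "aperture":0},
  {"tx":-0.125, "ty":-0.0013, "tz":0.0875, "aperture":0},
  {"tx":-0.125, "ty":-0.0013, "tz":0.0875, "aperture":0},
  {"tx":-0.1125, "ty":-0.0013, "tz":0.0875, "aperture":0},
  {"tx":-0.1038, "ty":-0.0013, "tz":0.0875, "aperture":0},
  {"tx":-0.0963, "ty":-0.0013, "tz":0.0875, "aperture":0},
  {"tx":-0.0888, "ty":-0.0013, "tz":0.0875, "aperture":0},
  {"tx":-0.0813, "ty":-0.0013, "tz":0.0875, "aperture":0},
  {"tx":-0.0738, "ty":-0.0013, "tz":0.0875, "aperture":0},
  {"tx":-0.0663, "ty":-0.0013, "tz":0.0875, "aperture":0},
  {"tx":-0.0588, "ty":-0.0013, "tz":0.0875, "aperture":0},
  {"tx":-0.0588, "ty":-0.0013, "tz":0.0875, "aperture":0},
])

```text
time_s: 5.7
position: [0.5374, -0.1826, 0.1706]
tcp_rot: [[-0.997, 0.079, 0.0], [0.079, 0.997, -0.0], [-0.0, -0.0, -1.0]]
force: [1.2, -0.4, 0.2]
opening: 0.004
grasp_force: 0.6
```

```bash
python3 - <<'E'
from h import *
from h import _c
import cv2
here(); a=_c["side"]["color"][70:230,300:480,::-1]
cv2.imwrite("pics/z3.png",cv2.resize(a,None,fx=3.5,fy=3.5,interpolation=cv2.INTER_CUBIC))
E
```

```text
t 5.8 case xyz mm [  1.3  -2.2 170.7] F [ 1.6 -0.5  0.6] R in case [[-1.0, 0.0, 0.001], [0.0, 1.0, -0.0], [-0.001, -0.0, -1.0]]
```

View pics/z3.png

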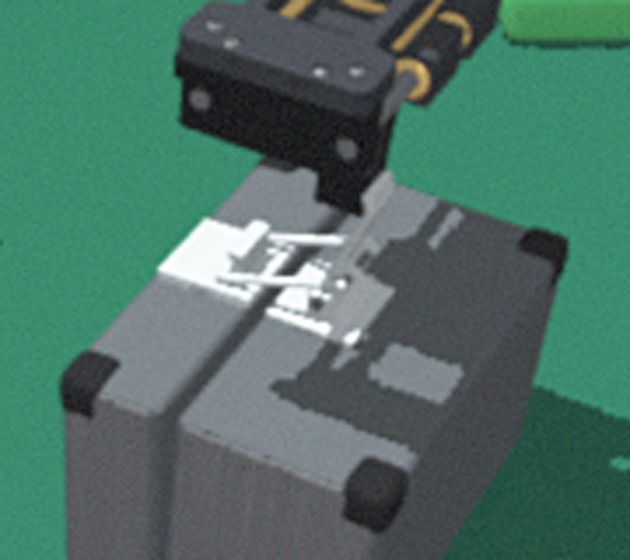

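The finger tips are pushing the lever back past upright, and the bar sits behind the keeper near (245,270). I continue along the arc.

To row units: 0.031 m / 0.8 = 0.0388, 0.026 m / 0.8 = 0.0325.

Emit:
drive_effector([
  {"tx":0.0063, "tz":0.0013, "aperture":0},
  {"tx":0.0125, "tz":0.0025, "aperture":0},
  {"tx":0.0188, "tz":0.0038, "aperture":0},
  {"tx":0.0238, "tz":0.0075, "aperture":0},
  {"tx":0.0288, "tz":0.0113, "aperture":0},
  {"tx":0.0325, "tz":0.015, "aperture":0},
  {"tx":0.0363, "tz":0.02, "aperture":0},
  {"tx":0.0388, "tz":0.0238, "aperture":0},
  {"tx":0.0388, "tz":0.0238, "aperture":0},
])

```text
time_s: 6.7
position: [0.5053, -0.1793, 0.1506]
tcp_rot: [[-0.997, 0.079, -0.004], [0.079, 0.997, 0.002], [0.004, 0.002, -1.0]]
force: [-0.5, -0.4, 0.5]
opening: 0.004
grasp_force: 0.0
```

```bash
python3 -c "from h import *;here()"
```

```text
t 6.8 case xyz mm [-30.7  -1.7 151.1] F [-0.3 -0.4 -0.3] R in case [[-1.0, 0.0, -0.002], [0.0, 1.0, 0.001], [0.002, 0.001, -1.0]]
```

```bash
python3 - <<'E'
from h import *
from h import _c
import cv2
a=_c["side"]["color"][110:230,310:470,::-1]
cv2.imwrite("pics/z4.png",cv2.resize(a,None,fx=4.5,fy=4.5,interpolation=cv2.INTER_CUBIC))
E
```

```text
(no output)
```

View pics/z4.png

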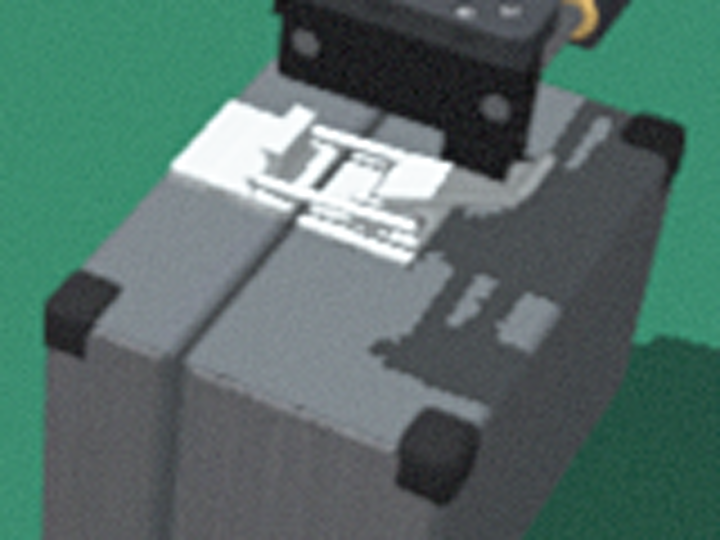

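The lever is now low, below the fingers near (480,180). The bar is hooked in front of the keeper post near (265,190). I press down to make sure it snaps, then retreat.

To row units: 0.022 m / 0.8 = 0.0275, 0.02 m / 0.8 = 0.025.

Emit:
drive_effector([
  {"tx":0.0038, "tz":0.005, "aperture":0},
  {"tx":0.005, "tz":0.01, "aperture":0},
  {"tx":0.0063, "tz":0.015, "aperture":0},
  {"tx":0.0075, "tz":0.0188, "aperture":0},
  {"tx":0.0088, "tz":0.0225, "aperture":0},
  {"tx":0.0088, "tz":0.025, "aperture":0},
  {"tx":0.0088, "tz":0.0275, "aperture":0},
  {"tx":0.0088, "tz":0.0275, "aperture":0},
])

```text
time_s: 7.7
position: [0.5002, -0.1795, 0.1337]
tcp_rot: [[-0.997, 0.078, 0.002], [0.078, 0.997, -0.001], [-0.002, -0.001, -1.0]]
force: [-6.4, 3.2, 29.2]
opening: 0.005
grasp_force: 14.6
```

```bash
python3 -c "from h import *;here()"
```

```text
t 7.8 case xyz mm [-36.7  -2.1 133.6] F [-6.5  3.3 29.2] R in case [[-1.0, -0.0, 0.002], [-0.0, 1.0, -0.001], [-0.002, -0.001, -1.0]]
```

To row units: 0.3 m / 0.8 = 0.375, 0.25 m / 0.8 = 0.3125.

Emit:
drive_effector([
  {"tz":-0.05, "aperture":0},
  {"tz":-0.1125, "aperture":0},
  {"tx":0.0375, "tz":-0.1625, "aperture":0},
  {"ty":0.0625, "tz":-0.1875, "aperture":0},
  {"ty":0.125, "tz":-0.1875, "aperture":0},
  {"ty":0.1875, "tz":-0.1875, "aperture":0},
  {"ty":0.25, "tz":-0.1875, "aperture":0},
  {"ty":0.3125, "tz":-0.1875, "aperture":0},
  {"ty":0.375, "tz":-0.1875, "aperture":0},
  {"ty":0.375, "tz":-0.1875, "aperture":0},
  {"ty":0.375, "tz":-0.1875, "aperture":0},
  {"ty":0.375, "tz":-0.1875, "aperture":0},
])

```text
time_s: 9.0
position: [0.5234, 0.1187, 0.2793]
tcp_rot: [[-0.997, 0.079, -0.001], [0.079, 0.997, -0.001], [0.0, -0.001, -1.0]]
force: [-0.3, -0.6, 0.2]
opening: 0.008
grasp_force: 0.0
```

```bash
python3 - <<'E'
from h import *
from h import _c
import cv2
here(); a=_c["side"]["color"][100:260,310:470,::-1]; b=_c["top"]["color"][170:330,340:500,::-1]
cv2.imwrite("pics/z5.png",cv2.resize(np.hstack([a,b]),None,fx=2.5,fy=2.5,interpolation=cv2.INTER_CUBIC))
E
```

```text
t 9.1 case xyz mm [-36.7 296.3 279.4] F [ 0.3 -0.  -1. ] R in case [[-1.0, 0.002, -0.0], [0.002, 1.0, -0.001], [0.0, -0.001, -1.0]]
```

View pics/z5.png

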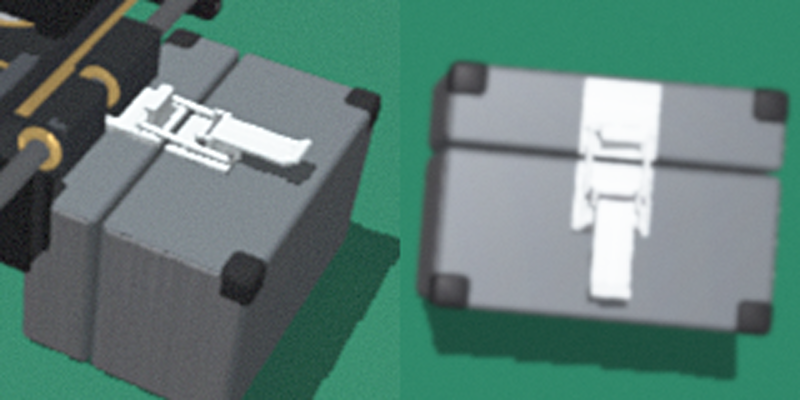

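The lever lies flat, with its tip near (610,295) in the top crop. The parting gap has closed, and the lid corner has moved about 4 to 5 mm towards the case, which means the lid is clamped. The gripper is well clear, so I'm handing in.

```bash
python3 -c "from rig import bot, viewer, status, workorder; print(workorder.hand_in())"
```

```text
the job is handed in; nothing more can be done
None
```

The latch is closed and the job is handed in: the loop is hooked behind the keeper, the lever is pressed flat, and the lid is clamped shut with the robot clear, at about 9 s of the 48 s allowed.

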